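File the glaze test tiles and show the amber one to the camera

ROBOT

A 6-joint arm with a two-finger parallel gripper is mounted at the origin on the work surface. World frame = base frame: x ahead of the robot, y to its left, z up, the work surface at z = 0. Lengths are in m, angles in rad, forces in N, time in s.
With the tool pointing down it reaches from about 0.375 to 0.975 m from the base axis. Payload 3.8 kg.
Tool frame: the origin (TCP) lies at the very end of the fingers, on their centre line; the grasp point (between the pads) lies 19 mm behind it; z points along the fingers, y is the direction in which the jaws open and shut (so a half turn about z gives the same grasp; the last joint's range is limited). The gripper opens to 85 mm and grips with 20 to 120 N. Pads are 22 mm wide; open, the fingers measure 114 mm over their backs; the gripper's body (76 mm by 85 mm) begins 54 mm behind the grasp point. The pads swing forward as they close: fully open they stand 13 mm farther back than shut.
Start: joints at [-0.037, 0.264, 1.604, -0, 1.274, -0.037], TCP at [0.675, -0, 0.231] pointing down, gripper open.
Joint ranges: [-2.63, 2.63], [-0.94, 2.18], [0.31, 2.57], [-1.31, 4.45], [0, 2.66], [-2.55, 2.55]. Speed limits (rad/s): [2.57, 2.57, 3.14, 3.14, 3.14, 3.14].

INTERFACE

Orientations are given as a 3x3 rotation matrix whose columns are the frame's x, y, z axes.
In Python, from rig import readout, cams, r gives the robot as it stands. The module is installed in compiled form; this text tells all that it offers.
- The arm moves only by the tool play_rows, never from a script. Its arguments are lists of equal length, an entry for each row: "delta_pos": the shift along the world's x, y, z in mm, a list of three; "turn": the turn about the world's z in degrees; "grip": the opening, from 0 (shut) to 1 (fully open). In form: {"delta_pos": [[x, y, z], ...], "turn": [turn, ...], "grip": [grip, ...]}. A call has exactly 10 rows; each row is the pose to reach, as a shift and turn from the pose commanded when the call began; what a row does not reach only later rows make up. A row lasts 1/10 s, in which the tool goes at most 50 mm and 8.59 degrees, less where a joint would pass 70% of its speed; a pose out of reach is approached as far as the arm can. A call with a gripper value outside its range is refused whole. The fingers move at their own pace and stop on an object; the grip force is fixed at half the most. Time passes only in rows, so rows that repeat a pose let the fingers close, or fill a call up. It gives the time, the measured TCP pose, the force and the opening at its end, in the units of the state.
- readout.state(): the state, without advancing time (a new reading comes with each control period).
- cams.get_image(name): name is "scene" or "side" or "wrist"; returns the picture (480x640x3 uint8, red, green, blue); there is no depth.
- cams.camera_params(name): a dict with "fx", "fy", "cx", "cy" (pixels), "k1" (the pictures are not rectified: a ray, as slopes to the right and down, at radius r is drawn at 1 + k1 r^2 times it, then the intrinsics apply), "cam_to_world" (4x4, takes a point from camera to world coordinates); the wrist camera has in their place "mount" (4x4, takes a point from camera to tool coordinates, whose origin is the TCP and whose axes are the flange's). Camera axes: x right, y up, looking along -z (the intrinsics and any distortion apply to the point x, -y, -z); pixel columns grow to the right and rows downward; lengths in m; the calibration is good to about 2 mm. A picture is of the moment at which its call begins: read the wrist's pose just before it. camera_params takes no time and is no camera call.
- r.hand_in(): hands the job in, once; it reports no verdict.
Trained networks look in the newest picture that a camera, given by its name, has taken for a name from the list of things; names that differ only in an ending like _2 or _b are one class to them, and where a whole thing is asked for, a point or a joint stands for the part that bears it (a point fixed in the world has none). Each returns a list of dicts, best first, with "p" (0 to 1); they miss things now and then, are a little off and sometimes report something else, mostly with a low value. They report only what shows in the picture. A call takes as long as a camera call.
- cams.find_in(camera, query): "uv" ([column, row] in pixels, amid what is visible of it).
- cams.outline_of(camera, query): "pixels" (480x640 bool, what is visible of it) and "uv" ([column, row] in pixels, amid what is visible of it).
The state is a dict: "clock": time; "q": joint angles; "dq": joint speeds; "effort": joint torques, N m; "ee_pos": TCP position; "ee_rot": TCP orientation; "contact_force": force on the tool from outside, world axes, zero at the start; "torque": the same for the moment, N m; "width": finger opening in m.
Only numpy, scipy, OpenCV 4.12 (cv2) and the standard library are available. Lean on these libraries where they do the work, as an engineer would, in place of code of your own. Each camera call takes 0.05 s, during which the arm holds its last target.

TASK

Stand the green glaze test tile upright in the green tray and the blue one upright in the blue tray, setting them down rather than dropping them. Then pick up the amber tile and hold it up still and upright in front of the camera for its picture: glazed face square towards the lens, the middle of that face level with and centred on the lens and 15 cm from it; finish while still holding it there. Do not touch the camera or its stand, and leave the bowl, the stone and the jar where they are.

Things in the scene. Friction and masses are not known exactly. Their poses are not given: they have to be found in the camera images.
- green_tile: Clay test tile, green glaze on front face, top edge and the back's top 10 mm, 0.1 kg, loose, standing on the board. Plate 50 mm wide (y), 9 thick (x), top 70 mm above the underside; foot 50 wide, 9 high, from x=-12.5 (toe) to +32.5 mm (heel). Origin: on the underside, below the plate's middle. z up, glazed face looks to -x. Grip from above by the side edges or the thickness.
- blue_tile: Clay test tile, blue glaze on front face, top edge and the back's top 10 mm, 0.1 kg, loose, standing on the board. Plate 50 mm wide (y), 9 thick (x), top 70 mm above the underside; foot 50 wide, 9 high, from x=-12.5 (toe) to +32.5 mm (heel). Origin: on the underside, below the plate's middle. z up, glazed face looks to -x. Grip from above by the side edges or the thickness.
- amber_tile: Clay test tile, amber glaze on front face, top edge and the back's top 10 mm, 0.1 kg, loose, standing on the board. Plate 50 mm wide (y), 9 thick (x), top 70 mm above the underside; foot 50 wide, 9 high, from x=-12.5 (toe) to +32.5 mm (heel). Origin: on the underside, below the plate's middle. z up, glazed face looks to -x. Grip from above by the side edges or the thickness.
- amber_tile_face (a point): The middle of the amber tile's glazed face: 45 mm above the tile's underside, 5 mm in front of (-x from) the tile's origin. Axes as the tile's.
- green_tray: Open green plastic tray, 120 x 120 mm outside, 24 mm high, walls and floor 4 mm thick (inside 112 x 112 mm); it does not move. Origin: centre of the underside, z up.
- blue_tray: Open blue plastic tray, 120 x 120 mm outside, 24 mm high, walls and floor 4 mm thick (inside 112 x 112 mm); it does not move. Origin: centre of the underside, z up.
- lens (a point): Centre of the camera lens's front glass, 165 to 235 mm above the table; stays put. The lens looks level along this point's -x (15 cm ahead is (-0.15, 0, 0) m in its frame); y across, z up. Lens 54 mm across, 32 long; behind it the black camera body 36 mm deep (x), 105 wide (y), 66 high, its top 33 mm above the lens centre.
- stand: Small dark table tripod with three splayed legs (feet 62 mm from its axis) that carries the camera on its column; fixed. Origin: on the table below the camera's middle, 50 mm behind the lens glass; axes turned as the lens point's.
- board: Plywood ware board 150 (x) x 330 (y) x 12 mm lying on the table, fixed; the three tiles stand on it in a row along its y, in any order, about 115 mm apart. Origin: centre of the underside.
- bowl: Dark brown ceramic bowl, 130 mm across, 55 mm high, loose: leave it alone. Origin: centre of the underside.
- stone: Flattish yellowish stone, 68 mm across, 31 mm high, loose: leave it alone. Origin: centre of the underside.
- jar: Cream jar with white lid, 54 mm across, 70 mm high, loose: leave it alone. Origin: centre of the underside.

How it is judged:
On the way:
1. green tile stands released in the green tray and blue tile in the blue tray (x of green_tile in the frame of green_tray between -0.05 and 0.05 m and y of green_tile in the frame of green_tray between -0.05 and 0.05 m and z of green_tile in the frame of green_tray between 0 and 0.01 m and angle between each of green_tile, blue_tile's own z axis and vertical below 0.12 rad and contact force between the fingers and green_tile below 0.05 N and linear speed of each of green_tile, blue_tile below 0.03 m/s and x of blue_tile in the frame of blue_tray between -0.05 and 0.05 m and y of blue_tile in the frame of blue_tray between -0.05 and 0.05 m and z of blue_tile in the frame of blue_tray between 0 and 0.01 m and contact force between the fingers and blue_tile below 0.05 N), for 0.2 s.
At the end, for the whole second after the job is handed in: Green and blue tiles upright (7 deg) on their own trays' floors, released, at rest; amber tile held still by the fingers alone, upright (8 deg), glazed face to the lens, square (11 deg), its middle 150 mm (+-25) from the glass and within 20 mm of the lens axis sideways and in height (all of step 1 and x of amber_tile_face in the frame of lens between -0.175 and -0.125 m and y of amber_tile_face in the frame of lens between -0.02 and 0.02 m and z of amber_tile_face in the frame of lens between -0.02 and 0.02 m and x of lens in the frame of amber_tile below -0.1 m and angle between amber_tile's own z axis and vertical below 0.15 rad and angle between the x axis of amber_tile and the x axis of lens, either way round below 0.2 rad and height (world z) of amber_tile above 0.09 m and contact force between the fingers and amber_tile above 1 N and linear speed of amber_tile below 0.02 m/s and angular speed of amber_tile below 0.15 rad/s and contact force between amber_tile and board below 0.05 N and contact force between amber_tile and stand below 0.05 N and contact force between amber_tile and green_tray below 0.05 N and contact force between amber_tile and blue_tray below 0.05 N and contact force between amber_tile and green_tile below 0.05 N and contact force between amber_tile and blue_tile below 0.05 N and contact force between amber_tile and bowl below 0.05 N and contact force between amber_tile and stone below 0.05 N and contact force between amber_tile and jar below 0.05 N); the arm keeps its last pose, push and grip.
It fails at once if the camera or its stand is touched (contact force between stand and anything else above 2 N).
It fails at once if the bowl, the stone or the jar is moved by more than 2 cm (distance of any of bowl, stone, jar from where it was at the start of the episode above 0.02 m).
It fails at once if a tile is dropped (falls free by more than about 2 cm) ((contact force between the fingers and green_tile below 0.02 N and linear speed of green_tile above 0.6 m/s) or (contact force between the fingers and blue_tile below 0.02 N and linear speed of blue_tile above 0.6 m/s) or (contact force between the fingers and amber_tile below 0.02 N and linear speed of amber_tile above 0.6 m/s)).
It also fails if it takes over 67 s, if anything falls off the work surface, if the arm or the gripper's body presses on something with over 40 N, if the wrist force passes 120 N, or if a joint passes its speed limit or range.

## Working session

There is one attempt and no reset: what is moved stays moved. The work goes in short steps, Python scripts to look and compute and a tool call to move; the robot and the scene stay as the last step left them, time stands still between calls to the robot, and variables do not carry over. Pictures are saved under pics/ and viewed, and the job is handed in when it is done.

Besides the shell and the picture viewer there is one more tool, called after "Emit:" as a command line: name --pt "numbers of a row" for each row, then --argument value for the rest. play_rows: Moves the arm, as the interface text tells. Its arguments: {"type":"object","properties":{"delta_pos":{"type":"array","items":{"type":"array","items":{"type":"number"}}},"turn":{"type":"array","items":{"type":"number"}},"grip":{"type":"array","items":{"type":"number"}}},"required":["delta_pos","turn","grip"]}

```bash
mkdir -p pics; python3 - <<'E'
from rig import readout,cams,r
import cv2,numpy as np
np.set_printoptions(precision=4,suppress=True)
for n in ["scene","side","wrist"]:
    im=cams.get_image(n); cv2.imwrite(f"pics/{n}0.png",im[:,:,::-1]); print(n,cams.camera_params(n))
print(readout.state())
E
```

```text
scene {'fx': 594.7449057291029, 'fy': 594.7449057291029, 'cx': 329.66357564581375, 'cy': 236.2051437944074, 'k1': -0.06909033479990988, 'cam_to_world': array([[-0.2665, -0.7867,  0.5568,  1.3183],
       [ 0.9638, -0.2162,  0.1558,  0.1601],
       [-0.0022,  0.5782,  0.8159,  1.2086],
       [ 0.    ,  0.    ,  0.    ,  1.    ]])}
side {'fx': 565.9547445859961, 'fy': 565.9547445859961, 'cx': 310.86734796428834, 'cy': 240.7555279787726, 'k1': 0.042310933545934994, 'cam_to_world': array([[ 0.8206,  0.4348, -0.3709,  0.0334],
       [-0.5712,  0.6453, -0.5073, -0.844 ],
       [ 0.0188,  0.6281,  0.7779,  1.2974],
       [ 0.    ,  0.    ,  0.    ,  1.    ]])}
wrist {'fx': 341.9287907777204, 'fy': 341.9287907777204, 'cx': 311.431916304733, 'cy': 238.12667097487983, 'k1': -0.03653712361417789, 'mount': array([[ 0.0001,  0.9528,  0.3036,  0.0777],
       [ 1.    , -0.0002,  0.0004,  0.0016],
       [ 0.0005,  0.3036, -0.9528, -0.1426],
       [ 0.    ,  0.    ,  0.    ,  1.    ]])}
{'clock': 0.15, 'q': array([-0.0369,  0.2646,  1.6051, -0.    ,  1.2737, -0.0369]), 'dq': array([ 0.0001, -0.0013, -0.0049,  0.0005, -0.0007,  0.    ]), 'effort': array([ -0.0004, -51.5906, -36.7959,  -0.0002,   0.0081,   0.    ]), 'ee_pos': array([0.6744, 0.    , 0.2302]), 'ee_rot': array([[-0.0001,  1.    , -0.0018],
       [ 1.    ,  0.0001,  0.    ],
       [ 0.    , -0.0018, -1.    ]]), 'contact_force': array([-1.1716,  0.3485, -0.4769]), 'torque': array([-0.0464, -0.006 ,  0.0218]), 'width': 0.08494251511521048}
```

View pics/scene0.png

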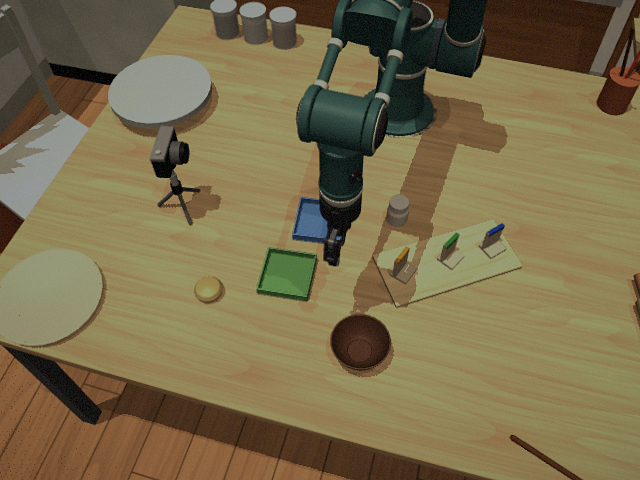

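View pics/side0.png

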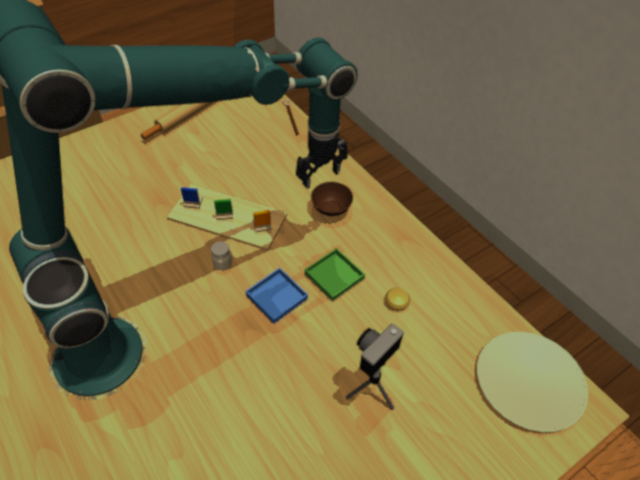

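View pics/wrist0.png

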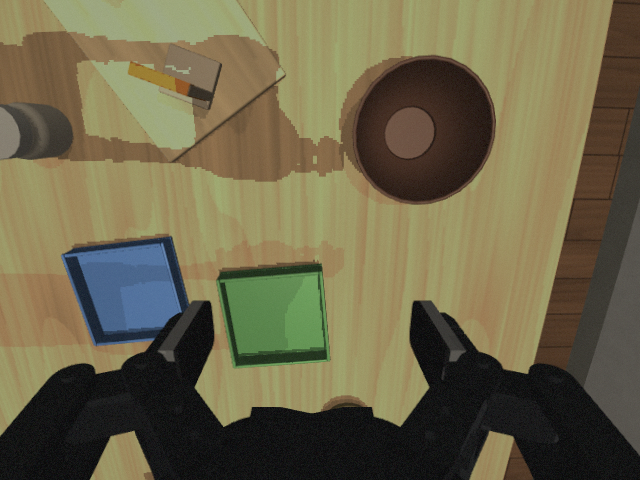

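```bash
cat > h.py <<'E'
from rig import readout,cams,r
import cv2,numpy as np
np.set_printoptions(precision=4,suppress=True)
def T(name,st=None):
    p=cams.camera_params(name)
    if name!="wrist": return p,p["cam_to_world"]
    M=np.eye(4); M[:3,:3]=st["ee_rot"]; M[:3,3]=st["ee_pos"]
    return p,M@p["mount"]
def rays(name,uv,st=None):
    p,C=T(name,st); uv=np.atleast_2d(np.asarray(uv,float))
    d=np.stack([(uv[:,0]-p["cx"])/p["fx"],(uv[:,1]-p["cy"])/p["fy"]],1)
    n=d.copy()
    for _ in range(15): n=d/(1+p["k1"]*(n**2).sum(1,keepdims=True))
    v=np.c_[n[:,0],-n[:,1],-np.ones(len(n))]@C[:3,:3].T
    return C[:3,3],v
def onz(name,uv,z,st=None):
    o,v=rays(name,uv,st); return o+v*((z-o[2])/v[:,2:])
def proj(name,X,st=None):
    p,C=T(name,st); X=np.atleast_2d(X); c=(X-C[:3,3])@C[:3,:3]
    n=np.c_[c[:,0]/-c[:,2],-c[:,1]/-c[:,2]]; n=n*(1+p["k1"]*(n**2).sum(1,keepdims=True))
    return n*[p["fx"],p["fy"]]+[p["cx"],p["cy"]]
def tri(obs,st=None):
    A=np.zeros((3,3));b=np.zeros(3)
    for n,uv in obs:
        o,v=rays(n,uv,st); v=v[0]/np.linalg.norm(v[0]); P=np.eye(3)-np.outer(v,v); A+=P;b+=P@o
    X=np.linalg.solve(A,b); return X,[proj(n,X,st)[0]-uv for n,uv in obs]
def save(name,fn,crop=None,s=1):
    im=cams.get_image(name)
    c=im if crop is None else im[crop[1]:crop[3],crop[0]:crop[2]]
    if s!=1:c=cv2.resize(c,None,fx=s,fy=s,interpolation=cv2.INTER_CUBIC)
    cv2.imwrite(fn,np.ascontiguousarray(c[:,:,::-1])); return im
E
python3 - <<'E'
from h import *
st=readout.state()
import pickle
out={}
for n in ["scene","side"]:
    for q in ["green_tile","blue_tile","amber_tile","green_tray","blue_tray","lens","stand","jar","bowl","stone","board"]:
        f=cams.outline_of(n,q)[:2]
        for k in f:
            m=k["pixels"]; ys,xs=np.nonzero(m)
            print(n,q,round(k["p"],2),np.round(k["uv"]),m.sum(),(xs.min(),ys.min(),xs.max(),ys.max()) if len(xs) else None)
        if f: out[n,q]=f[0]
pickle.dump(out,open("o.pkl","wb"))
print(readout.state()["clock"])
E
```

```text
scene green_tile 0.6 [449. 257.] 537 (np.int64(437), np.int64(233), np.int64(464), np.int64(269))
scene blue_tile 0.94 [493. 244.] 543 (np.int64(480), np.int64(224), np.int64(504), np.int64(258))
scene amber_tile 0.57 [403. 269.] 486 (np.int64(391), np.int64(248), np.int64(415), np.int64(283))
scene green_tray 0.6 [287. 275.] 2563 (np.int64(256), np.int64(247), np.int64(316), np.int64(301))
scene blue_tray 0.81 [310. 224.] 1202 (np.int64(292), np.int64(197), np.int64(340), np.int64(243))
scene stand 0.97 [171. 164.] 1913 (np.int64(150), np.int64(126), np.int64(199), np.int64(224))
scene jar 0.65 [396. 212.] 599 (np.int64(386), np.int64(195), np.int64(408), np.int64(226))
scene bowl 0.71 [360. 342.] 2688 (np.int64(329), np.int64(314), np.int64(390), np.int64(369))
scene stone 0.63 [206. 289.] 579 (np.int64(194), np.int64(276), np.int64(221), np.int64(301))
scene board 0.58 [440. 265.] 5752 (np.int64(373), np.int64(220), np.int64(521), np.int64(307))
side green_tile 0.62 [224. 209.] 360 (np.int64(214), np.int64(198), np.int64(232), np.int64(220))
side blue_tile 0.9 [192. 200.] 359 (np.
[... 312 characters left out ...]
t64(187), np.int64(201), np.int64(207))
side blue_tray 0.97 [276. 294.] 1876 (np.int64(246), np.int64(268), np.int64(307), np.int64(321))
side lens 0.82 [376. 348.] 1473 (np.int64(357), np.int64(324), np.int64(401), np.int64(376))
side stand 0.82 [375. 350.] 2025 (np.int64(345), np.int64(323), np.int64(403), np.int64(409))
side jar 0.96 [220. 255.] 424 (np.int64(212), np.int64(242), np.int64(230), np.int64(269))
side bowl 0.82 [330. 197.] 1126 (np.int64(310), np.int64(181), np.int64(352), np.int64(214))
side stone 0.61 [395. 298.] 446 (np.int64(385), np.int64(288), np.int64(410), np.int64(309))
side board 0.73 [227. 220.] 3128 (np.int64(168), np.int64(185), np.int64(284), np.int64(248))
1.25
```

```bash
python3 - <<'E'
import cv2
a=cv2.imread("pics/scene0.png")
cv2.imwrite("pics/s_cam.png",cv2.resize(a[100:240,120:240],None,fx=4,fy=4,interpolation=cv2.INTER_CUBIC))
cv2.imwrite("pics/s_til.png",cv2.resize(a[180:320,360:540],None,fx=4,fy=4,interpolation=cv2.INTER_CUBIC))
b=cv2.imread("pics/side0.png")
cv2.imwrite("pics/d_cam.png",cv2.resize(b[310:430,320:440],None,fx=4,fy=4,interpolation=cv2.INTER_CUBIC))
E
```

```text
(no output)
```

View pics/s_cam.png

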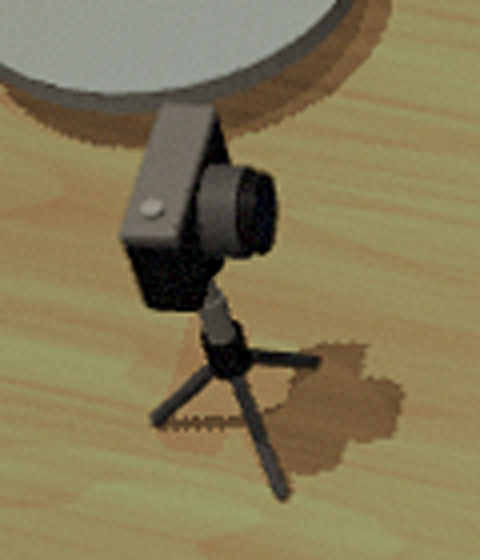

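View pics/s_til.png

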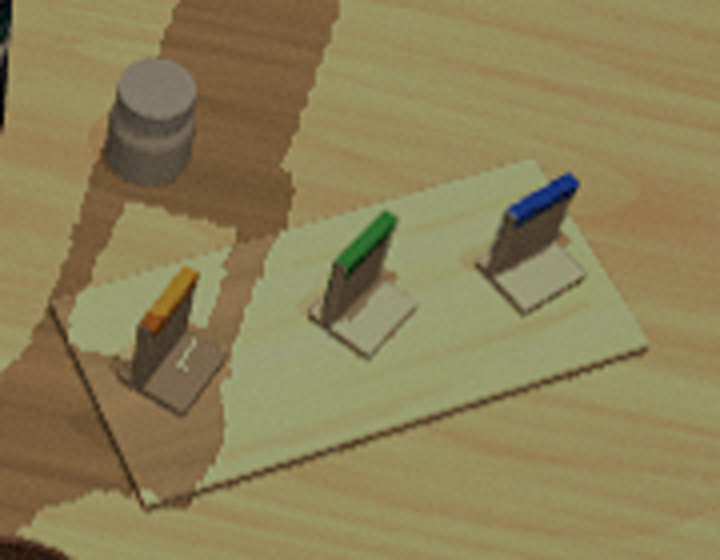

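View pics/d_cam.png

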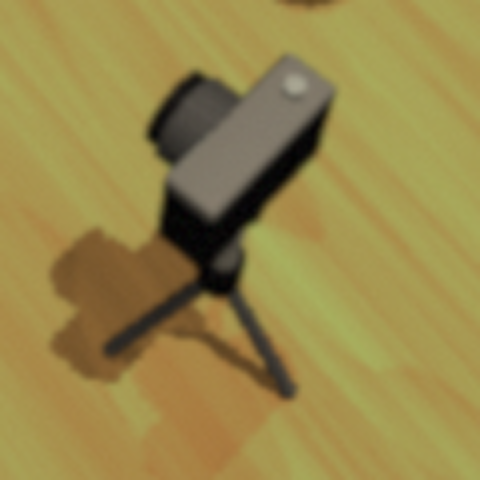

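```bash
cat > fit.py <<'E'
from h import *
from scipy.optimize import least_squares
def pose(p): # x y z yaw
    c,s=np.cos(p[3]),np.sin(p[3]); R=np.array([[c,-s,0],[s,c,0],[0,0,1]]); return R,np.array(p[:3])
def fit(obs,p0,free=(0,1,2,3),st=None):
    # obs: list of (cam, localpt, uv)
    p0=np.array(p0,float);free=list(free)
    def f(q):
        p=p0.copy();p[free]=q;R,t=pose(p)
        return np.concatenate([proj(n,R@np.array(X)+t,st)[0]-np.array(uv) for n,X,uv in obs])
    s=least_squares(f,p0[free],loss="soft_l1"); p=p0.copy();p[free]=s.x
    return p,f(s.x).reshape(-1,2)
E
python3 - <<'E'
from fit import *
S=lambda u,v:(u/4+120-.4,v/4+100-.4); D=lambda u,v:(u/4+320-.4,v/4+310-.4)
L={'A':((.032,None,.033),S(180,243),D(290,55)),'B':((.068,None,.033),S(122,238),D(333,90)),'C':((.032,None,.033),S(213,108),D(168,182)),'D':((.068,None,.033),S(163,103),D(212,222))}
for k in L: 
    X,e=tri([("scene",L[k][1]),("side",L[k][2])]); print(k,X,np.round(e,1).tolist())
# tile tops
print("trays/things at z")
E
```

```text
A [ 0.5532 -0.4363  0.2351] [[-0.8, 0.2], [-0.9, -0.2]]
B [ 0.5585 -0.4674  0.2367] [[-0.2, 0.1], [-0.2, -0.1]]
C [ 0.4517 -0.4605  0.2373] [[-0.3, 0.1], [-0.3, -0.1]]
D [ 0.4559 -0.4908  0.2377] [[-0.5, 0.1], [-0.5, -0.2]]
trays/things at z
```

```bash
python3 - <<'E'
from fit import *
S=lambda u,v:(u/4+120-.4,v/4+100-.4); D=lambda u,v:(u/4+320-.4,v/4+310-.4)
o=[]
for X,a,b in [((.032,.0525,.033),S(180,243),D(290,55)),((.068,.0525,.033),S(122,238),D(333,90)),((.032,-.0525,.033),S(213,108),D(168,182)),((.068,-.0525,.033),S(163,103),D(212,222))]:
    o+=[("scene",X,a),("side",X,b)]
o.append(("scene",(0,0,0),S(262,213)))
p,e=fit(o,[.5,-.42,.204,-1.35]); print("lens",p,np.degrees(p[3]));print(e.round(1).tolist())
R,t=pose(p);print("face target",R@[-.15,0,0]+t)
# tiles
E2=lambda u,v:(u/4+360-.4,v/4+180-.4)
for n,pts in {"amber":[(192,271),(152,328)],"green":[(390,217),(345,267)],"blue":[(572,182),(515,218)]}.items():
    P=onz("scene",[E2(*q) for q in pts],.082);d=P[0]-P[1]; print(n,P.mean(0),np.linalg.norm(d),"yaw of tile y",np.degrees(np.arctan2(d[1],d[0])))
for n,z,uv in [("jar",.07,E2(157,90)),("green_tray",.024,(287.5,272)),("blue_tray",.0,(318,222)),("bowl",.055,(361,338)),("stone",.02,(206,288))]:
    print(n,onz("scene",[uv],z))
print(onz("side",[(276,294),(334,273)],.012))
E
```

```text
lens [ 0.4935 -0.4152  0.2038 -1.3469] -77.17086977718536
[[-0.1, -0.6], [-1.7, -0.8], [-1.5, 0.2], [1.0, 0.4], [1.1, -0.2], [-1.9, -0.4], [-1.6, 0.7], [0.7, 0.5], [0.9, 0.2]]
face target [ 0.4602 -0.2689  0.2038]
amber [0.5544 0.1185 0.082 ] 0.04646372917521164 yaw of tile y 162.13574457275757
green [0.4852 0.2201 0.082 ] 0.046559706023953616 yaw of tile y 154.71154039303755
blue [0.4277 0.3159 0.082 ] 0.04618247028512661 yaw of tile y 139.87209898774117
jar [[0.3978 0.0787 0.07  ]]
green_tray [[ 0.6352 -0.134   0.024 ]]
blue_tray [[ 0.4588 -0.111   0.    ]]
bowl [[0.7689 0.0746 0.055 ]]
stone [[ 0.7248 -0.3039  0.02  ]]
[[ 0.462  -0.1051  0.012 ]
 [ 0.6337 -0.1369  0.012 ]]
```

Emit:
play_rows --pt "-40 30 10" --pt "-80 60 20" --pt "-120 90 30" --pt "-160 120 30" --pt "-185 140 30" --pt "-185 140 30" --pt "-185 140 30" --pt "-185 140 30" --pt "-185 140 30" --pt "-185 140 30" --turn '[-7,-14,-21,-25,-25,-25,-25,-25,-25,-25]' --grip '[1,1,1,1,1,1,1,1,1,1]'

```text
clock: 2.25
ee_pos: [0.4907, 0.1393, 0.261]
ee_rot: [[0.424, 0.906, -0.0], [0.906, -0.424, -0.0], [-0.0, -0.0, -1.0]]
contact_force: [0.2, 0.2, -0.7]
width: 0.0854
```

```bash
python3 - <<'E'
from h import *
import pickle
st=readout.state(); im=save("wrist","pics/w1.png"); cv2.imwrite("pics/w1raw.png",im); pickle.dump(st,open("st1.pkl","wb")); print(st["ee_pos"],st["ee_rot"],st["clock"])
save("scene","pics/s1.png"); save("side","pics/d1.png")
E
```

```text
[0.4907 0.1393 0.261 ] [[ 0.4238  0.9057 -0.0004]
 [ 0.9057 -0.4238 -0.0002]
 [-0.0004 -0.0003 -1.    ]] 2.25
```

View pics/w1.png

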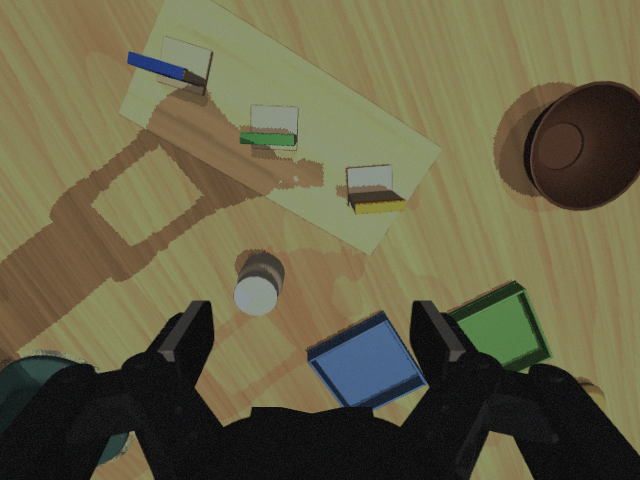

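View pics/s1.png

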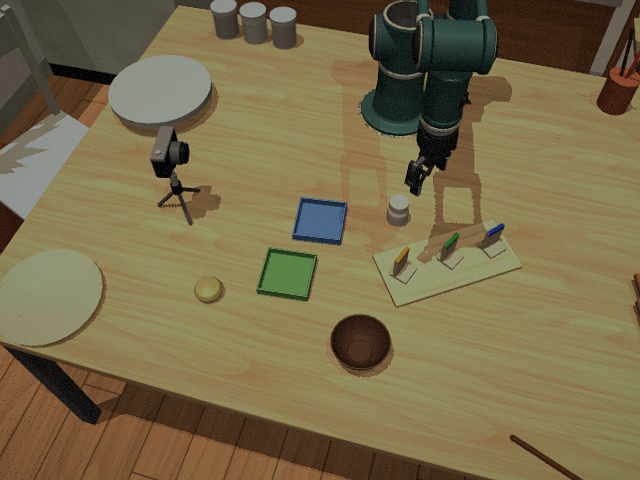

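```bash
python3 - <<'E'
import cv2,numpy as np
a=cv2.imread("pics/w1.png")
g=np.clip(a.astype(float)*1.4,0,255).astype('uint8')
c=[(g[25:115,110:230]),(g[90:170,220:320]),(g[150:230,325:425])]
for i,k in enumerate(c): cv2.imwrite(f"pics/wt{i}.png",cv2.resize(k,None,fx=6,fy=6,interpolation=cv2.INTER_CUBIC))
E
```

```text
(no output)
```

View pics/wt0.png

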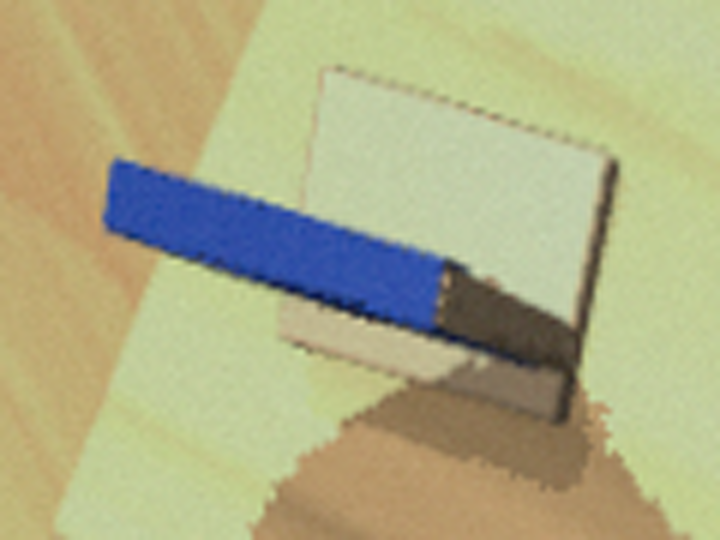

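View pics/wt1.png

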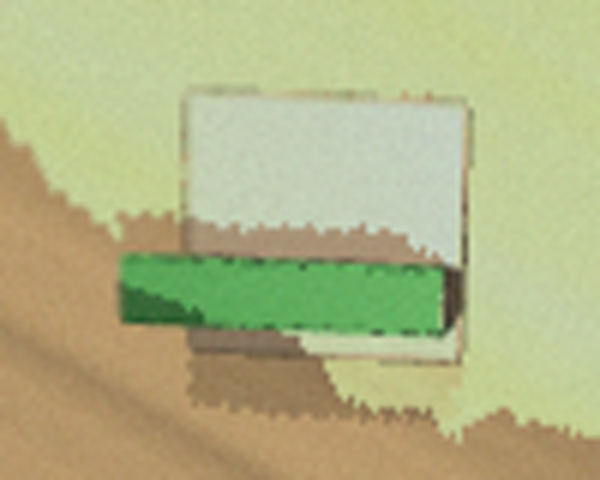

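View pics/wt2.png

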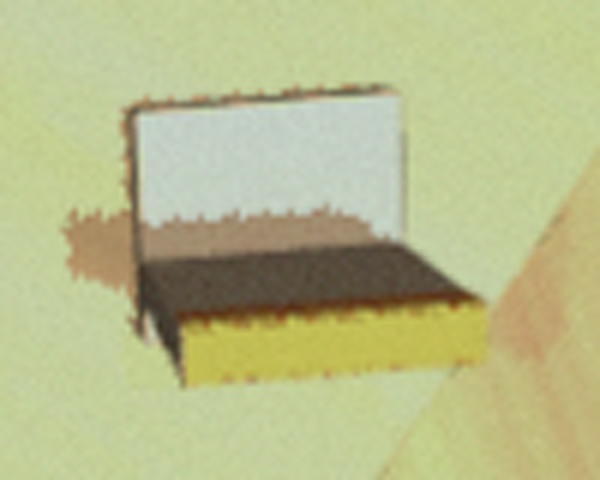

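```bash
python3 - <<'E'
from fit import *
import pickle
st=pickle.load(open("st1.pkl","rb"))
h=.0045;
TL,TR,BR,BL=(h,.025,.07),(h,-.025,.07),(-h,-.025,.07),(-h,.025,.07)
HL,HR,FR,FL=(.0325,.025,.009),(.0325,-.025,.009),(-.0125,-.025,.009),(-.0125,.025,.009)
ob={"blue":((110,25),[(TL,(114,158)),(TR,(448,263)),(BR,(436,332)),(BL,(104,226)),(HL,(326,68)),(HR,(608,158)),(FR,(560,422)),(FL,(280,338))]),
"green":((220,90),[(TL,(122,255)),(TR,(445,266)),(BR,(442,334)),(BL,(121,320)),(HL,(188,93)),(HR,(467,102)),(FR,(462,362)),(FL,(189,352))]),
"amber":((325,150),[(TL,(178,319)),(TR,(487,301)),(BR,(487,359)),(BL,(184,385)),(HL,(138,111)),(HR,(398,94))])}
for n,(off,l) in ob.items():
    o=[("wrist",X,(u/6+off[0]-.4,v/6+off[1]-.4)) for X,(u,v) in l]
    p,e=fit(o,[.49,.2,.012,1.1],(0,1,3),st); print(n,p,np.degrees(p[3]),"rms",np.sqrt((e**2).mean()).round(2))
    p,e=fit(o,[.49,.2,.012,1.1],(0,1,2,3),st); print("   free z",p,np.degrees(p[3]),"rms",np.sqrt((e**2).mean()).round(2))
E
```

```text
blue [0.4261 0.3155 0.012  0.8344] 47.80771835407514 rms 0.56
   free z [0.4247 0.317  0.0075 0.8326] 47.70540760762383 rms 0.48
green [0.4849 0.2197 0.012  1.0943] 62.70030926763441 rms 0.52
   free z [0.4841 0.22   0.0053 1.0938] 62.669256642085216 rms 0.32
amber [0.5548 0.1175 0.012  1.2098] 69.31575931435304 rms 0.73
   free z [0.5556 0.1156 0.0043 1.2089] 69.26726265294937 rms 0.53
```

```bash
python3 - <<'E'
from h import *
for n in ["scene","side"]:
  for q in ["green_tray","blue_tray"]:
    f=cams.get_image(n) if q=="green_tray" else 0
    f=cams.outline_of(n,q)
    if not f: print(n,q,"none"); continue
    m=f[0]["pixels"].astype('uint8'); c=max(cv2.findContours(m,0,2)[0],key=cv2.contourArea)[:,0]
    P=onz(n,c.astype(float),.018)[:,:2]; rr=cv2.minAreaRect((P*1000).astype('float32')); print(n,q,f[0]["p"],rr)
E
python3 - <<'E'
import cv2
a=cv2.imread("pics/s1.png"); cv2.imwrite("pics/s1t.png",cv2.resize(a[190:310,250:355],None,fx=5,fy=5,interpolation=cv2.INTER_CUBIC))
E
```

```text
scene green_tray 0.91 ((634.9588012695312, -137.02679443359375), (134.13458251953125, 126.458251953125), 5.246772289276123)
scene blue_tray 0.83 ((465.9079284667969, -106.37854766845703), (136.3365936279297, 125.00640869140625), 7.150961399078369)
side green_tray 0.77 ((630.7925415039062, -140.8602294921875), (130.34886169433594, 131.7845458984375), 5.300837516784668)
side blue_tray 0.56 ((460.24871826171875, -108.97318267822266), (128.15354919433594, 132.62042236328125), 5.54962158203125)
```

View pics/s1t.png

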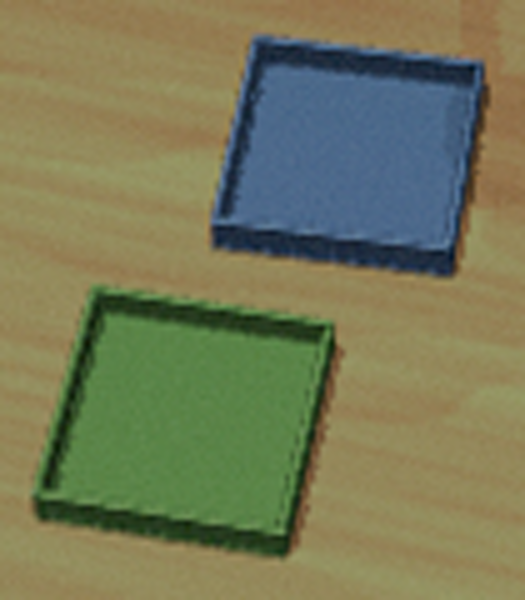

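```bash
python3 - <<'E'
from h import *
for n,c in {"blue":[(255,38),(484,62),(452,250),(212,225)],"green":[(97,290),(333,323),(290,533),(37,497)]}.items():
    P=onz("scene",[(u/5+250-.4,v/5+190-.4) for u,v in c],.024)[:,:2]
    e=np.roll(P,-1,0)-P; print(n,P.mean(0),np.linalg.norm(e,axis=1),np.degrees(np.arctan2(e[:,1],e[:,0])))
E
```

```text
blue [ 0.4625 -0.1049] [0.1181 0.1181 0.1183 0.119 ] [  97.7036    6.9484  -81.8854 -173.1056]
green [ 0.6332 -0.1347] [0.1157 0.1163 0.1184 0.1171] [  95.8898    6.4914  -83.763  -174.8455]
```

Emit:
play_rows --pt "-14 40 -20" --pt "-28 78 -50" --pt "-43 118 -80" --pt "-56 155 -110" --pt "-64 176 -130" --pt "-64 176 -130" --pt "-64 176 -130" --pt "-64 176 -130" --pt "-64 176 -130" --pt "-64 176 -130" --turn '[-4,-8,-12,-16,-17,-17,-17,-17,-17,-17]' --grip '[1,1,1,1,1,1,1,1,1,1]'

```text
clock: 3.7
ee_pos: [0.4272, 0.3156, 0.1326]
ee_rot: [[0.67, 0.742, 0.002], [0.742, -0.67, 0.001], [0.002, 0.001, -1.0]]
contact_force: [-0.6, 0.5, 0.6]
width: 0.0857
```

```bash
python3 - <<'E'
from h import *
st=readout.state(); save("wrist","pics/w2.png"); print(st["ee_pos"],np.degrees(np.arctan2(st["ee_rot"][1,1],st["ee_rot"][0,1])))
E
```

```text
[0.4272 0.3156 0.1326] -42.082615154723754
```

View pics/w2.png

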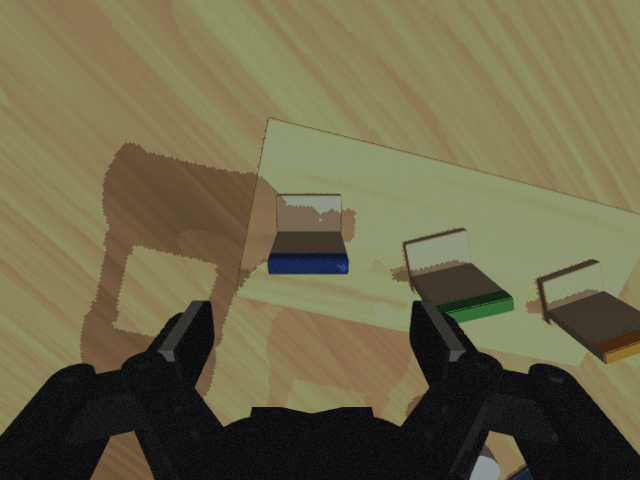

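```bash
python3 - <<'E'
from fit import *
import cv2
st=readout.state(); h=.0045
o=[("wrist",X,uv) for X,uv in [((-h,.025,.07),(268.5,273.5)),((-h,-.025,.07),(348,273)),((.0325,.025,.009),(277,195)),((.0325,-.025,.009),(341,195))]]
for fr in [(0,1,3),(0,1,2,3)]:
    p,e=fit(o,[.426,.315,.012,.83],fr,st); print(p,np.degrees(p[3]),e.round(1).tolist())
a=cv2.imread("pics/w2.png"); cv2.imwrite("pics/w2c.png",cv2.resize(a[170:300,240:380],None,fx=5,fy=5,interpolation=cv2.INTER_CUBIC))
E
```

```text
[0.426  0.3156 0.012  0.8397] 48.11053047565928 [[-0.9, -0.2], [1.1, 0.0], [-1.5, 0.3], [1.1, 0.1]]
[0.4254 0.3149 0.0093 0.8387] 48.05528939822478 [[-0.4, -0.7], [0.5, -0.4], [-1.1, 0.8], [0.8, 0.6]]
```

View pics/w2c.png

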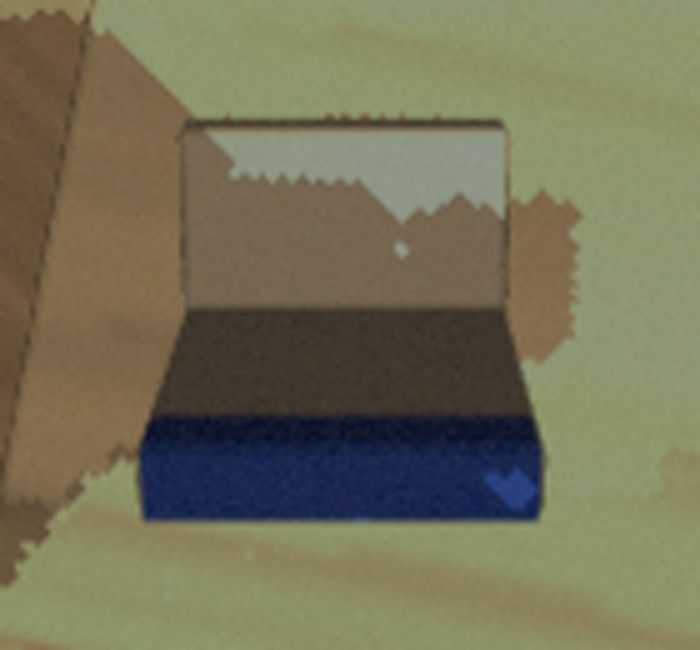

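Emit:
play_rows --pt "-1 0 -25" --pt "-1 0 -50" --pt "-1 0 -75" --pt "-1 0 -85" --pt "-1 0 -86" --pt "-1 0 -86" --pt "-1 0 -86" --pt "-1 0 -86" --pt "-1 0 -86" --pt "-1 0 -86" --turn '[0,0,0,0,0,0,0,0,0,0]' --grip '[1,1,1,1,1,1,0,0,0,0]'

```text
clock: 4.75
ee_pos: [0.4261, 0.3168, 0.0468]
ee_rot: [[0.669, 0.743, 0.002], [0.743, -0.669, 0.002], [0.003, 0.001, -1.0]]
contact_force: [-0.7, 0.4, 5.5]
width: 0.0495
```

```bash
python3 - <<'E'
from h import *
st=readout.state(); save("wrist","pics/w3.png"); print(st["ee_pos"],st["width"],st["contact_force"])
E
```

```text
[0.4261 0.3168 0.0468] 0.0495216096629872 [-0.698   0.3818  5.5228]
```

View pics/w3.png

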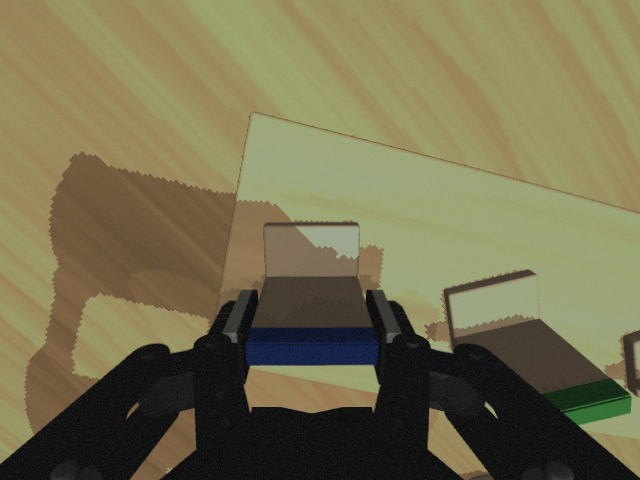

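Emit:
play_rows --pt "0 0 15" --pt "0 0 45" --pt "0 0 80" --pt "1 -15 105" --pt "4 -45 110" --pt "8 -85 110" --pt "12 -130 110" --pt "16 -175 110" --pt "20 -220 110" --pt "24 -265 110" --turn '[0,0,0,3,8,13,19,25,31,37]' --grip '[0,0,0,0,0,0,0,0,0,0]'

```text
clock: 5.8
ee_pos: [0.4486, 0.0494, 0.156]
ee_rot: [[0.082, 0.997, 0.001], [0.997, -0.082, 0.0], [0.0, 0.001, -1.0]]
contact_force: [1.3, -0.6, -0.8]
width: 0.0487
```

Emit:
play_rows --pt "4 -45 0" --pt "8 -90 0" --pt "12 -130 0" --pt "15 -155 0" --pt "15 -166 0" --pt "15 -166 0" --pt "15 -166 0" --pt "15 -166 0" --pt "15 -166 0" --pt "15 -166 0" --turn '[5,9,12,13,13,13,13,13,13,13]' --grip '[0,0,0,0,0,0,0,0,0,0]'

```text
clock: 6.8
ee_pos: [0.464, -0.1141, 0.1553]
ee_rot: [[-0.141, 0.99, -0.0], [0.99, 0.141, 0.0], [0.0, -0.0, -1.0]]
contact_force: [0.1, -0.1, -2.0]
width: 0.0492
```

```bash
python3 - <<'E'
from h import *
st=readout.state(); save("wrist","pics/w4.png"); print(st["ee_pos"],np.degrees(np.arctan2(st["ee_rot"][1,1],st["ee_rot"][0,1])),st["width"],st["clock"],st["q"])
save("scene","pics/s4.png",(240,120,400,320),3)
E
```

```text
[ 0.464  -0.1141  0.1553] 8.087740042378691 0.049163298934527325 6.8 [-0.2933 -0.0502  2.096   0.0001  1.0959 -0.4345]
```

View pics/w4.png

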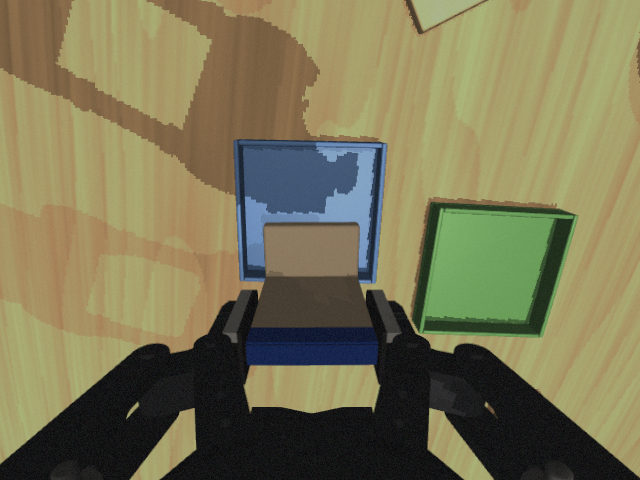

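View pics/s4.png

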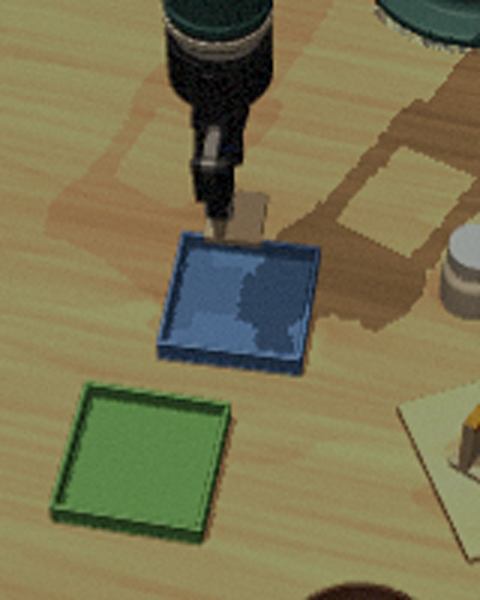

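```bash
python3 - <<'E'
from h import *
st=readout.state()
for c in [[(236,140),(386,143),(376,283),(240,281)],[(431,204),(576,214),(545,335),(415,332)]]:
    P=onz("wrist",c,.024,st)[:,:2];e=np.roll(P,-1,0)-P; print(P.mean(0),np.linalg.norm(e,axis=1),np.degrees(np.arctan2(e[:,1],e[:,0])))
E
```

```text
[ 0.4625 -0.1052] [0.1162 0.1188 0.1195 0.1193] [   6.9551  -82.4486 -172.8435   95.9842]
[ 0.6294 -0.1353] [0.1249 0.1175 0.1249 0.1207] [   4.3879  -82.7472 -174.1124   97.2002]
```

Emit:
play_rows --pt "0 0 -25" --pt "0 0 -55" --pt "0 0 -80" --pt "0 0 -95" --pt "0 0 -105" --pt "0 0 -110" --pt "0 0 -113" --pt "0 0 -115" --pt "0 0 -116" --pt "0 0 -116" --turn '[-1,-1,-1,-1,-1,-1,-1,-1,-1,-1]' --grip '[0,0,0,0,0,0,0,0,0,0]'

```text
clock: 7.9
ee_pos: [0.4644, -0.1151, 0.0398]
ee_rot: [[-0.122, 0.993, 0.001], [0.993, 0.122, -0.0], [-0.0, 0.001, -1.0]]
contact_force: [-0.4, 0.5, -0.4]
width: 0.049
```

Emit:
play_rows --pt "0 0 -1" --pt "0 0 -2" --pt "0 0 -2" --pt "0 0 -2" --pt "0 0 -2" --pt "0 0 -2" --pt "0 0 -2" --pt "0 0 -2" --pt "0 0 -2" --pt "0 0 -2" --turn '[0,0,0,0,0,0,0,0,0,0]' --grip '[0,0,0,0,0,0,0,0,0,0]'

```text
clock: 8.9
ee_pos: [0.4646, -0.1153, 0.0387]
ee_rot: [[-0.122, 0.993, 0.001], [0.993, 0.122, -0.0], [-0.001, 0.001, -1.0]]
contact_force: [-2.8, -1.2, 7.3]
width: 0.049
```

Emit:
play_rows --pt "0 0 0" --pt "0 0 0" --pt "0 0 0" --pt "0 0 0" --pt "0 0 0" --pt "0 0 10" --pt "0 0 35" --pt "0 0 70" --pt "0 0 105" --pt "0 0 120" --turn '[0,0,0,0,0,0,0,0,0,0]' --grip '[0.7,0.8,0.9,0.9,0.9,0.9,0.9,0.9,0.9,1]'

```text
clock: 9.9
ee_pos: [0.4662, -0.1156, 0.1619]
ee_rot: [[-0.122, 0.993, 0.006], [0.993, 0.122, -0.002], [-0.003, 0.006, -1.0]]
contact_force: [0.4, 0.4, -0.1]
width: 0.0852
```

```bash
python3 - <<'E'
from h import *
st=readout.state(); save("wrist","pics/w5.png"); print(st["ee_pos"],st["width"],st["clock"])
E
```

```text
[ 0.4662 -0.1156  0.1619] 0.08517056402986685 9.9
```

View pics/w5.png

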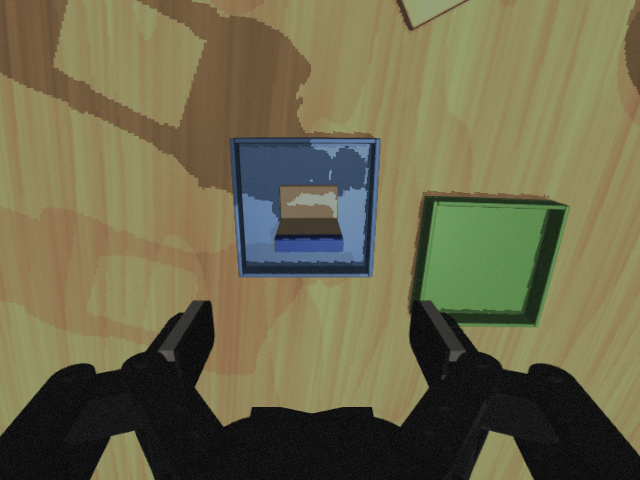

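Emit:
play_rows --pt "2 30 0" --pt "5 75 0" --pt "8 120 0" --pt "11 165 0" --pt "14 210 0" --pt "17 255 -10" --pt "19 295 -20" --pt "21 325 -20" --pt "21 335 -20" --pt "21 335 -20" --turn '[-4,-8,-12,-17,-22,-27,-31,-34,-34,-34]' --grip '[1,1,1,1,1,1,1,1,1,1]'

```text
clock: 10.95
ee_pos: [0.4847, 0.2209, 0.137]
ee_rot: [[0.451, 0.893, -0.001], [0.893, -0.451, -0.0], [-0.001, -0.0, -1.0]]
contact_force: [0.6, -0.1, 0.3]
width: 0.0855
```

Emit:
play_rows --pt "0 0 0" --pt "0 0 0" --pt "0 0 -20" --pt "0 0 -50" --pt "0 0 -80" --pt "0 0 -92" --pt "0 0 -92" --pt "0 0 -92" --pt "0 0 -92" --pt "0 0 -92" --turn '[0,0,0,0,0,0,0,0,0,0]' --grip '[1,1,1,1,1,1,1,1,1,1]'

```text
clock: 11.95
ee_pos: [0.4864, 0.2205, 0.047]
ee_rot: [[0.454, 0.891, 0.003], [0.891, -0.454, 0.001], [0.002, 0.002, -1.0]]
contact_force: [-0.5, -0.3, 0.5]
width: 0.0854
```

```bash
python3 - <<'E'
from h import *
st=readout.state(); save("wrist","pics/w6.png"); print(st["ee_pos"],st["width"],st["clock"],np.degrees(np.arctan2(st["ee_rot"][1,1],st["ee_rot"][0,1])))
E
```

```text
[0.4864 0.2205 0.047 ] 0.08543137182504114 11.95 -27.00361734443836
```

View pics/w6.png

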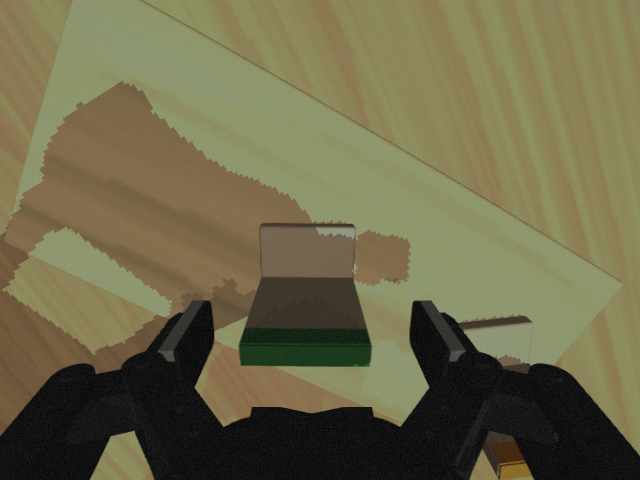

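Emit:
play_rows --pt "-2 1 0" --pt "-2 1 0" --pt "-2 1 0" --pt "-2 1 0" --pt "-2 1 0" --pt "-2 1 0" --pt "-2 1 0" --pt "-2 1 15" --pt "-2 1 45" --pt "-2 1 80" --turn '[0,0,0,0,0,0,0,0,0,0]' --grip '[1,0,0,0,0,0,0,0,0,0]'

```text
clock: 13.0
ee_pos: [0.4812, 0.2202, 0.1249]
ee_rot: [[0.454, 0.891, -0.004], [0.891, -0.454, -0.002], [-0.003, -0.003, -1.0]]
contact_force: [-0.1, -0.1, -1.4]
width: 0.0493
```

Emit:
play_rows --pt "0 0 30" --pt "8 -20 40" --pt "22 -55 40" --pt "39 -95 40" --pt "56 -135 40" --pt "73 -175 40" --pt "90 -215 40" --pt "107 -255 40" --pt "124 -295 40" --pt "138 -333 40" --turn '[0,2,5,9,13,17,21,25,29,32]' --grip '[0,0,0,0,0,0,0,0,0,0]'

```text
clock: 14.0
ee_pos: [0.6212, -0.1139, 0.1657]
ee_rot: [[-0.089, 0.996, -0.0], [0.996, 0.089, -0.0], [-0.0, -0.0, -1.0]]
contact_force: [-0.0, 0.7, -1.7]
width: 0.049
```

Emit:
play_rows --pt "9 -25 0" --pt "13 -33 0" --pt "13 -33 0" --pt "13 -33 0" --pt "13 -33 0" --pt "13 -33 0" --pt "13 -33 0" --pt "13 -33 0" --pt "13 -33 0" --pt "13 -33 0" --turn '[1,1,1,1,1,1,1,1,1,1]' --grip '[0,0,0,0,0,0,0,0,0,0]'

```text
clock: 15.0
ee_pos: [0.634, -0.1449, 0.1653]
ee_rot: [[-0.105, 0.995, 0.0], [0.995, 0.105, 0.0], [0.0, 0.0, -1.0]]
contact_force: [-1.8, 0.6, -1.6]
width: 0.0491
```

```bash
python3 - <<'E'
from h import *
st=readout.state(); save("wrist","pics/w7.png"); print(st["ee_pos"],st["width"],st["clock"],np.degrees(np.arctan2(st["ee_rot"][1,1],st["ee_rot"][0,1])))
E
```

```text
[ 0.634  -0.1449  0.1653] 0.04905408068205098 15.0 6.006743271625456
```

View pics/w7.png

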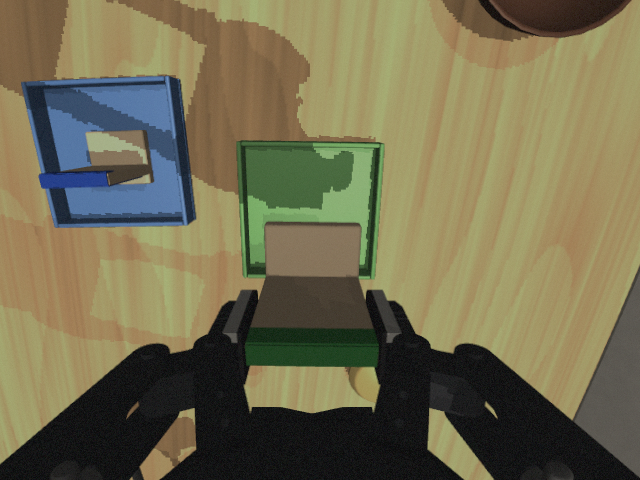

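Emit:
play_rows --pt "0 0 -35" --pt "0 0 -70" --pt "0 0 -95" --pt "0 0 -110" --pt "0 0 -118" --pt "0 0 -122" --pt "0 0 -124" --pt "0 0 -126" --pt "0 0 -127" --pt "0 0 -127" --turn '[0,0,0,0,0,0,0,0,0,0]' --grip '[0,0,0,0,0,0,0,0,0,0]'

```text
clock: 16.05
ee_pos: [0.6345, -0.1451, 0.039]
ee_rot: [[-0.105, 0.995, 0.001], [0.995, 0.105, -0.0], [-0.0, 0.001, -1.0]]
contact_force: [0.4, 0.4, -0.9]
width: 0.0493
```

Emit:
play_rows --pt "0 0 -1" --pt "0 0 -2" --pt "0 0 -2" --pt "0 0 -2" --pt "0 0 -2" --pt "0 0 -2" --pt "0 0 -2" --pt "0 0 -2" --pt "0 0 -2" --pt "0 0 -2" --turn '[0,0,0,0,0,0,0,0,0,0]' --grip '[0,0,0,0,0,0,0,0,0,0]'

```text
clock: 17.05
ee_pos: [0.6345, -0.1452, 0.0377]
ee_rot: [[-0.105, 0.995, 0.001], [0.995, 0.105, -0.0], [-0.0, 0.001, -1.0]]
contact_force: [-2.1, 0.3, 5.3]
width: 0.0489
```

Emit:
play_rows --pt "0 0 0" --pt "0 0 0" --pt "0 0 0" --pt "0 0 0" --pt "0 0 0" --pt "0 0 10" --pt "0 0 35" --pt "0 0 70" --pt "0 0 105" --pt "0 0 120" --turn '[0,0,0,0,0,0,0,0,0,0]' --grip '[0.7,0.8,0.9,0.9,0.9,0.9,0.9,0.9,0.9,1]'

```text
clock: 18.05
ee_pos: [0.6365, -0.1457, 0.1615]
ee_rot: [[-0.104, 0.995, 0.007], [0.995, 0.104, -0.002], [-0.003, 0.007, -1.0]]
contact_force: [1.0, 0.1, 0.9]
width: 0.0852
```

```bash
python3 - <<'E'
from h import *
st=readout.state(); save("wrist","pics/w8.png"); print(st["ee_pos"],st["width"],st["clock"])
E
```

```text
[ 0.6365 -0.1457  0.1615] 0.08522072886142394 18.05
```

View pics/w8.png

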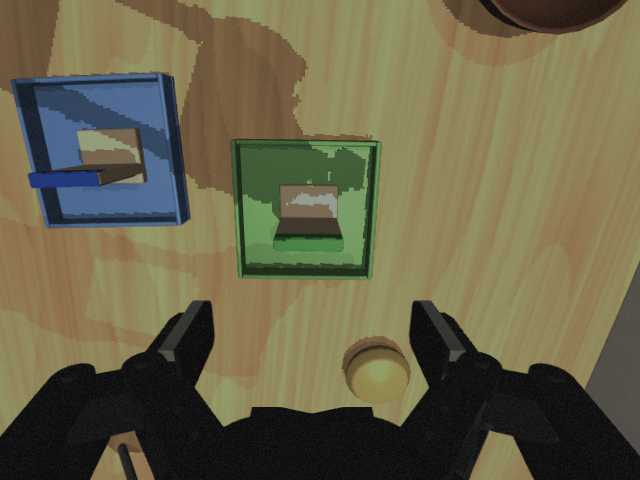

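Emit:
play_rows --pt "-8 25 5" --pt "-20 65 5" --pt "-33 108 5" --pt "-46 152 0" --pt "-59 196 -10" --pt "-70 232 -20" --pt "-77 255 -20" --pt "-80 263 -20" --pt "-80 263 -20" --pt "-80 263 -20" --turn '[-3,-7,-12,-17,-21,-24,-26,-27,-27,-27]' --grip '[1,1,1,1,1,1,1,1,1,1]'

```text
clock: 19.1
ee_pos: [0.5534, 0.1178, 0.1353]
ee_rot: [[0.357, 0.934, -0.001], [0.934, -0.357, -0.001], [-0.001, -0.001, -1.0]]
contact_force: [0.1, -0.2, -0.2]
width: 0.0857
```

Emit:
play_rows --pt "0 0 0" --pt "0 0 0" --pt "0 0 -20" --pt "0 0 -50" --pt "0 0 -80" --pt "0 0 -91" --pt "0 0 -91" --pt "0 0 -91" --pt "0 0 -91" --pt "0 0 -91" --turn '[0,0,0,0,0,0,0,0,0,0]' --grip '[1,1,1,1,1,1,1,1,1,1]'

```text
clock: 20.1
ee_pos: [0.5555, 0.1182, 0.047]
ee_rot: [[0.358, 0.934, 0.003], [0.934, -0.358, 0.001], [0.002, 0.003, -1.0]]
contact_force: [-0.7, -0.8, 0.4]
width: 0.0852
```

```bash
python3 - <<'E'
from h import *
st=readout.state(); save("wrist","pics/w9.png"); print(st["ee_pos"],st["width"],st["clock"],np.degrees(np.arctan2(st["ee_rot"][1,1],st["ee_rot"][0,1])))
E
```

```text
[0.5555 0.1182 0.047 ] 0.08524531453154538 20.1 -21.001351729832578
```

View pics/w9.png

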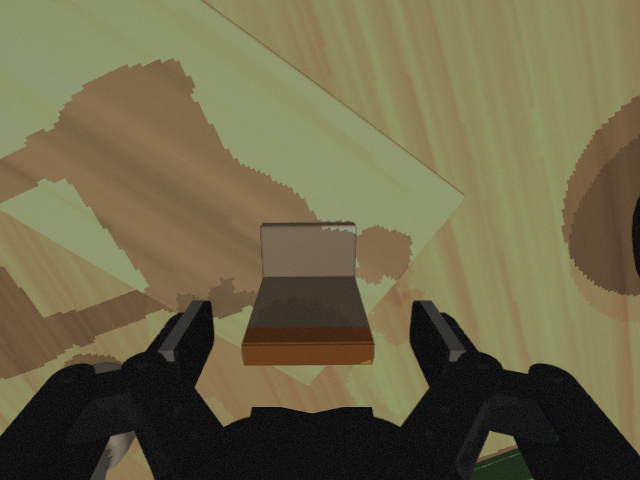

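Emit:
play_rows --pt "-1 0 0" --pt "-1 0 0" --pt "-1 0 0" --pt "-1 0 0" --pt "-1 0 0" --pt "-1 0 0" --pt "-1 0 0" --pt "-1 0 15" --pt "-1 0 45" --pt "-1 0 80" --turn '[0,0,0,0,0,0,0,0,0,0]' --grip '[1,0,0,0,0,0,0,0,0,0]'

```text
clock: 21.15
ee_pos: [0.5511, 0.1177, 0.1248]
ee_rot: [[0.358, 0.934, -0.004], [0.934, -0.358, -0.001], [-0.002, -0.004, -1.0]]
contact_force: [0.3, -0.2, -0.8]
width: 0.0492
```

Emit:
play_rows --pt "0 0 30" --pt "-4 -15 60" --pt "-11 -45 69" --pt "-20 -80 69" --pt "-29 -118 69" --pt "-38 -156 69" --pt "-48 -194 69" --pt "-57 -232 69" --pt "-66 -270 69" --pt "-75 -305 69" --turn '[0,2,5,8,12,16,20,24,28,31]' --grip '[0,0,0,0,0,0,0,0,0,0]'

```text
clock: 22.15
ee_pos: [0.477, -0.1884, 0.1948]
ee_rot: [[-0.176, 0.984, -0.0], [0.984, 0.176, -0.0], [-0.0, -0.0, -1.0]]
contact_force: [0.2, -0.8, -1.1]
width: 0.049
```

Emit:
play_rows --pt "-6 -25 0" --pt "-12 -48 0" --pt "-16 -65 0" --pt "-18 -74 0" --pt "-19 -77 0" --pt "-19 -77 0" --pt "-19 -77 0" --pt "-19 -77 0" --pt "-19 -77 0" --pt "-19 -77 0" --turn '[2,3,3,3,3,3,3,3,3,3]' --grip '[0,0,0,0,0,0,0,0,0,0]'

```text
clock: 23.15
ee_pos: [0.4591, -0.2636, 0.1943]
ee_rot: [[-0.226, 0.974, -0.0], [0.974, 0.226, 0.0], [0.0, -0.0, -1.0]]
contact_force: [0.2, -1.1, -1.5]
width: 0.049
```

```bash
python3 - <<'E'
from h import *
st=readout.state(); save("wrist","pics/w10.png"); print(st["ee_pos"],st["width"],st["clock"],np.degrees(np.arctan2(st["ee_rot"][1,1],st["ee_rot"][0,1])))
save("scene","pics/s10.png",(130,80,330,230),4); save("side","pics/d10.png",(260,220,440,400),4)
E
```

```text
[ 0.4591 -0.2636  0.1943] 0.048958766687831286 23.15 13.043663322479148
```

View pics/w10.png

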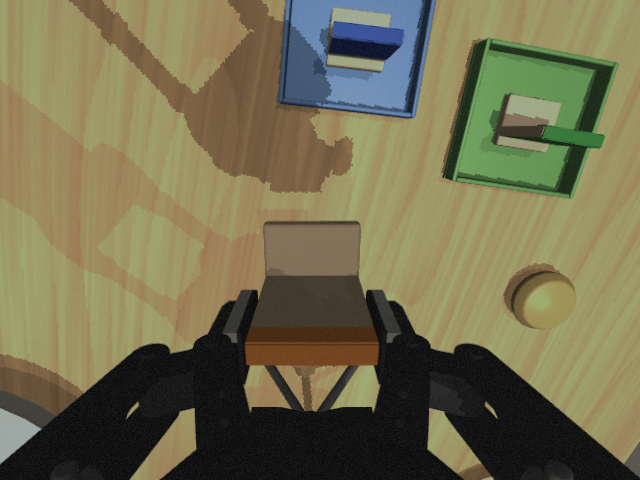

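View pics/s10.png

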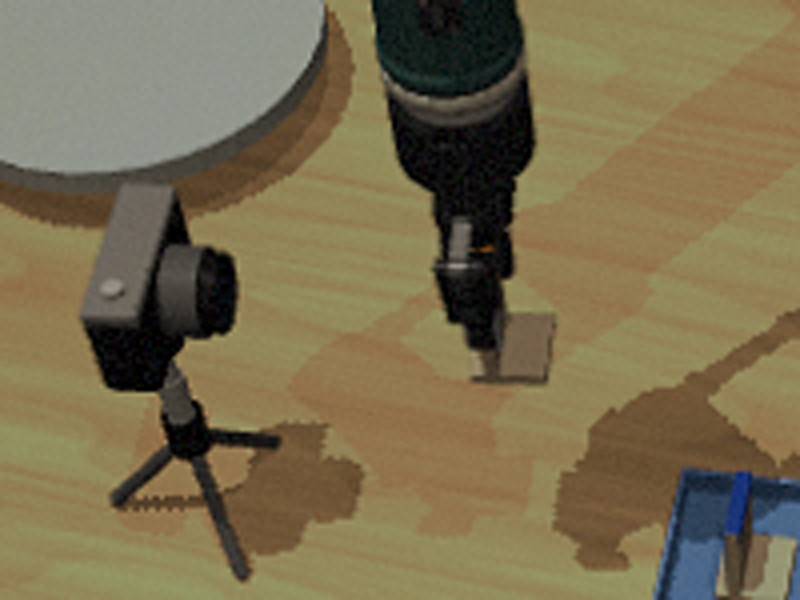

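View pics/d10.png

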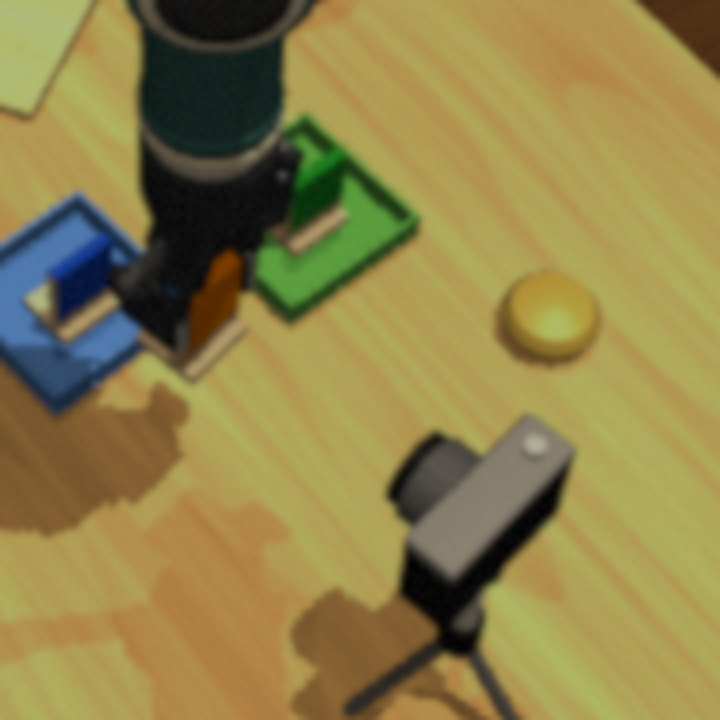

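```bash
python3 - <<'E'
from fit import *
S=lambda u,v:(u/4+130-.4,v/4+80-.4); D=lambda u,v:(u/4+260-.4,v/4+220-.4)
P=onz("scene",[S(119,500),S(279,441),S(241,576)],.004); print("feet",P, "mean",P.mean(0))
a=P[:,:2]; m=cv2.minEnclosingCircle((a*1000).astype('float32')); print(m)
o=[]
for X,a,b in [((.032,.0525,.033),S(140,322),D(530,415)),((.068,.0525,.033),S(83,315),D(575,450)),((.032,-.0525,.033),S(175,187),D(409,537)),((.068,-.0525,.033),S(123,185),D(453,577))]:
    o+=[("scene",X,a),("side",X,b)]
p0,e=fit(o,[.5,-.42,.204,-1.35]); print("top",p0,np.degrees(p0[3]),e.round(1).tolist())
o2=o+[("scene",(0,0,0),S(219,292))]
p,e=fit(o2,[.5,-.42,.204,-1.35]); print("lens",p,np.degrees(p[3]),e[-1])
R,t=pose(p); print("stand origin",R@[.05,0,0]+t)
# tile in hand
st=readout.state(); h=.0045
q=[((-h,.025,.07),(245.5,364)),((-h,-.025,.07),(379,364)),((.0325,.025,.009),(265,222)),((.0325,-.025,.009),(360,222)),((h,.025,.07),(246,342)),((h,-.025,.07),(378,342))]
tp,e=fit([("wrist",X,uv) for X,uv in q],[.459,-.264,.159,1.8],(0,1,2,3),st); print("tile",tp,np.degrees(tp[3]),e.round(1).tolist())
Rt,tt=pose(tp); f=Rt@[-.005,0,.045]+tt; print("face in lens",R.T@(f-t), "x angle",np.degrees(tp[3]-p[3])-180)
# nominal
c=np.radians(103.04);tn=np.array([st["ee_pos"][0],st["ee_pos"][1],st["ee_pos"][2]-.035]);Rn,_=pose([0,0,0,c]);print("nominal",R.T@(Rn@[-.005,0,.045]+tn-t))
E
```

```text
feet [[ 0.5165 -0.5234  0.004 ]
 [ 0.4429 -0.4416  0.004 ]
 [ 0.5524 -0.4217  0.004 ]] mean [ 0.5039 -0.4622  0.004 ]
((503.041259765625, -461.4667053222656), 63.35601043701172)
top [ 0.4947 -0.414   0.2048 -1.3591] -77.87099400922098 [[-0.2, -0.3], [-1.5, -1.4], [-1.8, 0.9], [0.6, -0.0], [1.1, 0.1], [-2.4, -0.1], [-1.1, 0.1], [0.1, 0.9]]
lens [ 0.4947 -0.4145  0.2053 -1.3582] -77.81723320847958 [1.5738 0.4754]
stand origin [ 0.5053 -0.4634  0.2053]
tile [ 0.461  -0.2645  0.1598  1.7972] 102.97392338381096 [[0.0, -1.4], [0.0, -1.3], [-1.9, 2.1], [1.2, 2.2], [-2.0, 0.1], [2.6, 0.2]]
face in lens [-0.1487 -0.0012 -0.0004] x angle 0.7911565922905197
nominal [-0.1499 -0.003  -0.001 ]
```

```bash
python3 - <<'E'
from h import *
st=readout.state(); print(st["clock"],st["ee_pos"],st["width"],abs(st["dq"]).max()); print(r.hand_in())
E
```

```text
23.3 [ 0.4591 -0.2638  0.1943] 0.04901981358171473 0.002662643656780637
the job is handed in; nothing more can be done
None
```

I stood the blue tile in the blue tray and the green tile in the green tray, lowering each until it touched the floor before opening the fingers. The amber tile is held up in front of the lens. I handed in at 23.3 s of the 67 s, and the hand-in gave no verdict.

- **Amber tile:** the middle of the face measures 149–150 mm from the glass. It is within 3 mm of the lens axis sideways and about 1 mm in height, and about 1° off square. The grip is 49 mm wide and the arm is at rest.
- **Trays:** the last pictures show the blue and green tiles upright and released, well inside their trays.
- **Lens position:** three measures put the lens in the same place to within about 3 mm: the camera's top corners, the lens disc and the tripod feet.
- **Disagreements:** the lens fit left errors of up to about 2.4 pixels between the scene and side cameras. That is a few mm, well inside the tolerances.
- **Not measured:** I did not measure the bowl, the stone or the jar again. No move went near them, and the force readings showed nothing beyond light contact when gripping and setting down.

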